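# Third hand at the gluing press

### The job

Slide the stepped timber block along the bench, without lifting or tipping it, up to the sprung pad of the gluing press, so that its tall plain face lies flat on the pad and its two ends are level with the pad's ends. Then push it against the pad until the springs are about half compressed (never bottomed) and keep it there: finish while still pushing steadily, so that I can pin the block. Leave everything else on the bench where it is.

Things in the scene. Friction and masses are not known exactly. Their poses are not given: they have to be found in the camera images.
- press: Red-brown wooden gluing press fixed to the bench: base 85 x 150 mm, 12 mm high; back block 45 x 150 mm, 60 mm high; sprung pad in front. Origin on the bench; +x is the way the pad is pushed in, y runs along the pad, z up. Pad front face at x = -60 mm at rest; front edge of the base at x = -30 mm, so a part against the pad stays on the bench.
- pad (a joint): How far the pad is pushed in, in m: 0 at rest (springs free), 0.024 bottomed on its two plunger tubes. It slides along the press's +x. Springs without preload, 0.6 N per mm together: half way in (0.012) takes about 7 N.
- pad_face (a point): Centre of the sprung pad's front face (moves with it), 18 mm above the bench; axes as the press. Pad 120 mm long (y), 14 mm thick, from 2 to 34 mm above the bench, on two steel rods running into dark tubes: 24 mm of rod shows behind the pad at rest, 12 mm at half way, none when bottomed.
- abutment: The part: loose stepped block of light-brown bare timber, 120 mm long (y), 55 mm deep (x), 0.14 to 0.26 kg. Origin: centre of its underside. Tall part towards +x: 30 mm deep, 52 mm high; its plain face (x = +27.5 mm) goes against the pad. Low step towards -x: 25 mm deep, 28 mm high; its rear face (x = -27.5 mm) can be pushed.
- abutment_mid (a point): Centre of the stepped block's length and depth, 26 mm above its underside; axes as the block. It starts 10 to 18 cm in front of the pad, tall face roughly towards it, up to 0.3 rad askew. Against the pad it stands 18 mm higher than the pad.
- glue_jar: Bystander: squat jar with paper label, 54 mm across, 62 mm high; origin under its centre.
- paint_a: Bystander: small paint bottle, 32 mm across, 72 mm high; origin under its centre.
- paint_b: Bystander: small pale paint bottle, 32 mm across, 72 mm high; origin under its centre.
- offcut: Bystander: plain oblong timber offcut 60 x 30 x 26 mm (no step, half as long as the part); origin under its centre.
- track: Bystander: length of model track 160 x 32 x 9 mm; origin under its centre.
- screwdriver: Bystander: screwdriver lying on the bench, 170 mm long along its x, handle to -x.
There are look-alikes about, which are no part of the job. What is shaped like the abutment but blue or red is not meant.

How it is judged (in metres and radians):
At the end, for the whole second after the job is handed in: The block stands on the bench with its tall face flat on the pad (within 0.08 rad), its ends within 10 mm of level with the pad's, and the robot, still touching it, presses it at 3 to 12 N so that the pad is steadily 6 to 18 mm in (half way is 12) (value of joint pad between 0.006 and 0.018 m and velocity of joint pad between -0.01 and 0.01 m/s and contact force between abutment and press between 3 and 12 N and contact force between any of the fingers, the arm and abutment above 2 N and y of abutment_mid in the frame of pad_face between -0.01 and 0.01 m and x of abutment_mid in the frame of pad_face between -0.0305 and -0.024 m and angle between the x axis of abutment and the x axis of press, either way round below 0.08 rad and x of pad_face in the frame of abutment above 0.02 m and angle between abutment's own z axis and vertical below 0.06 rad and height (world z) of abutment below 0.004 m and linear speed of abutment below 0.01 m/s); the arm keeps its last pose, push and grip.
It fails at once if the stepped block is lifted off the bench or tipped (height (world z) of abutment above 0.012 m or angle between abutment's own z axis and vertical above 0.25 rad).
It fails at once if the springs are bottomed (value of joint pad above 0.0228 m).
It fails at once if a bystander is shifted by more than 20 mm (distance of any of glue_jar, paint_a, paint_b, offcut, track, screwdriver from where it was at the start of the episode above 0.02 m).
It also fails if it takes over 42 s, if anything falls off the work surface, if the arm or the gripper's body presses on something with over 40 N, if the wrist force passes 120 N, or if a joint passes its speed limit or range.

### The arm

A 6-joint arm with a two-finger parallel gripper is mounted at the origin on the work surface. World frame = base frame: x ahead of the robot, y to its left, z up, the work surface at z = 0. Lengths are in mm, angles in rad, forces in N, time in s.
With the tool pointing down it reaches from about 300 to 850 mm from the base axis. Payload 4.2 kg.
Tool frame: the origin (TCP) lies at the very end of the fingers, on their centre line; the grasp point (between the pads) lies 19 mm behind it; z points along the fingers, y is the line along which they close (so a half turn about z gives the same grasp; the last joint's range is limited). The gripper opens to 91 mm and grips with 3 to 60 N. Pads are 32 mm wide; open, the fingers measure 118 mm over their backs; the gripper's body (76 mm by 178 mm) begins 60 mm behind the grasp point.
Start: joints at [1.092, 0.32, 1.565, -0, 1.257, -0.02], TCP at [254.656, 515.551, 213.976] pointing down, gripper open.
Joint ranges: [-3.11, 3.11], [-0.84, 2.01], [0.21, 2.61], [-1.34, 4.49], [0.05, 2.63], [-2.56, 2.56]. Speed limits (rad/s): [2.57, 2.57, 3.14, 3.14, 3.14, 3.14].

### API

Orientations are given as a 3x3 rotation matrix whose columns are the frame's x, y, z axes.
In Python, from plant import bot, viewer, order gives the robot as it stands.
- The arm moves only by the tool carry_out, never from a script. Its argument "targets" is text: rows parted by semicolons, each of 5 numbers parted by spaces: the opening, from 0 (shut) to 1 (fully open), then the shift along the world's x, y, z in mm, then the turn about the world's z in rad. A call has 1 to 5 rows; each row shifts and turns the commanded pose from where the row before left it; what a row does not reach is not made up. A row lasts 1/10 s, in which the tool goes at most 50 mm and 8.59 degrees, less where a joint would pass 70% of its speed; a pose out of reach is approached as far as the arm can. A call is refused whole if a number of a shift passes 50 or a number of a turn 0.15, either way. A call with a gripper value outside its range is refused whole. The fingers move at their own pace and stop on an object; "squeeze" is the grip in N (left out, the last holds). Time passes only in rows, so rows that do not move let the fingers close. It gives the time, the measured TCP pose, the force, the opening and the grip force at its end, in the units of the state.
- bot.read_state(): the state, without advancing time (a new reading comes with each control period).
- viewer.get_image(name): name is "side" or "top"; returns a dict with "pixels" (400x640x3 uint8, blue, green, red), "fovy" (degrees; the focal length in pixels is half the picture's height over the tangent of half this angle, whatever the lens; pixels are square), "cx", "cy" (the principal point, pixels), "R" (3x3) and "t" (3): a world point X has camera coordinates R X + t. Camera axes: x right, y down, z forward; pixel columns grow to the right and rows downward; lengths in mm; the calibration is good to about 2 mm. A picture is of the moment at which its call begins. There is no depth.
- order.sign_off(): hands the job in; it is judged then, once.
The state is a dict: "t": time; "qpos": joint angles; "joint_velocities": joint speeds; "joint_efforts": joint torques, N m; "eef_pos": TCP position; "tool_rot": TCP orientation; "contact_force": force on the tool from outside, world axes, zero at the start; "wrist_torque": the same for the moment, N m; "gripper_width": finger opening in mm; "finger_force": force on a finger pad.
Only numpy, scipy, OpenCV 4.12 (cv2) and the standard library are available. Lean on these libraries where they do the work, as an engineer would, in place of code of your own. Each camera call takes 0.05 s, during which the arm holds its last target. There are 200 camera calls.

## Working session

There is one attempt and no reset: what is moved stays moved. The work goes in short steps, Python scripts to look and compute and a tool call to move; the robot and the scene stay as the last step left them, time stands still between calls to the robot, and variables do not carry over. Pictures are saved under pics/ and viewed, at most 10 in all, crops included, and the job is handed in when it is done.

Besides the shell and the picture viewer there is one more tool, called after "Emit:" as name(argument=value, ...) on one line, values as JSON. carry_out: Moves the arm, as the interface text tells. Its arguments: {"type":"object","properties":{"targets":{"type":"string"},"squeeze":{"type":"number"}},"required":["targets"]}

```bash
mkdir -p pics
cat > h.py <<'E'
import numpy as np, cv2
from plant import bot, viewer, order
def cam(n,save=None):
    d=viewer.get_image(n); d={k:(np.array(v) if k in('pixels','R','t') else v) for k,v in d.items()}
    if save: cv2.imwrite(f'pics/{save}.png',d['pixels'])
    np.savez(f'{n}.npz',**d); return d
def load(n):
    z=np.load(f'{n}.npz'); return {k:z[k] for k in z}
def K(d):
    f=d['pixels'].shape[0]/2/np.tan(np.radians(float(d['fovy']))/2); return f
def ray(d,uv,z):
    uv=np.atleast_2d(uv).astype(float); f=K(d)
    c=np.c_[(uv[:,0]-d['cx'])/f,(uv[:,1]-d['cy'])/f,np.ones(len(uv))]
    w=c@d['R']; o=-d['R'].T@d['t']
    return o+w*((z-o[2])/w[:,2])[:,None]
def proj(d,X):
    c=np.atleast_2d(X)@d['R'].T+d['t']; return c[:,:2]/c[:,2:]*K(d)+[float(d['cx']),float(d['cy'])]
E
python3 - <<'E'
from h import *
np.set_printoptions(precision=3,suppress=True)
for n in('top','side'):
    d=cam(n,n+'0'); print(n,d['fovy'],d['cx'],d['cy'],-d['R'].T@d['t'],d['R'].tolist())
s=bot.read_state(); print(s['t'],s['eef_pos'],s['tool_rot'],s['contact_force'],s['gripper_width'])
E
```

```text
top 50.346659694686906 320.9253198441109 191.9771441769025 [ 399.57   -71.525 1039.077] [[0.008157641000984666, -0.9999546853857856, 0.004907144619176327], [-0.9857898160122072, -0.008865291481053406, -0.1677493524684221], [0.16778525423861904, -0.0034689741956980863, -0.9858174651922695]]
side 55.19998416671797 323.3925542574914 198.97476613467057 [450.134 542.701 653.707] [[-0.9743234519103905, -0.22434243837883525, 0.019086157278490466], [-0.16943928116275495, 0.6747663853986785, -0.7183179345770583], [0.1482704996163083, -0.7031079543556885, -0.6954531353479468]]
0.1 [254.457 515.135 213.233] [[-0.897  0.443 -0.001]
 [ 0.443  0.897 -0.001]
 [-0.    -0.002 -1.   ]] [-0.011  0.44   0.847] 91.29135283397271
```

View pics/top0.png

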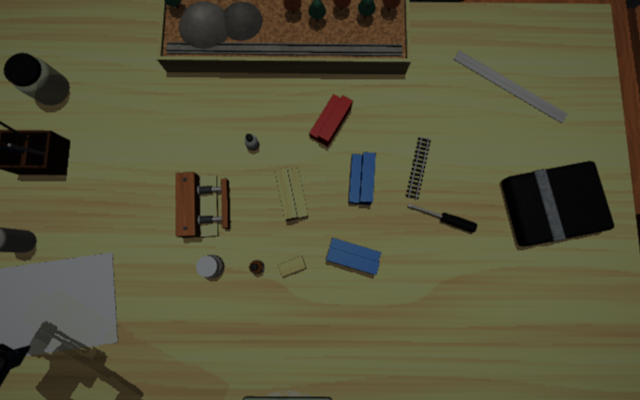

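View pics/side0.png

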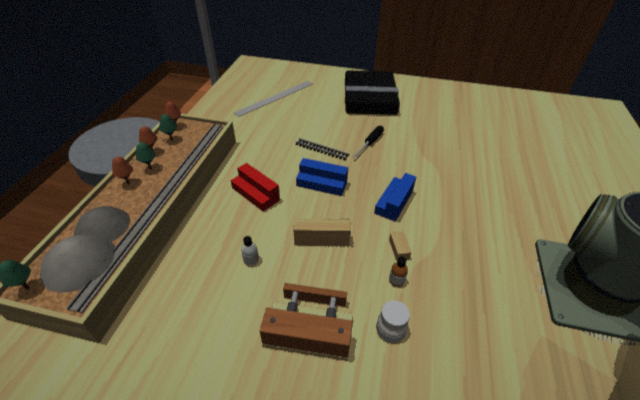

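The top view shows the press at about (200,205) with its pad at (225,204). The candidates for the part are the plain-timber stepped block (291,194), blue stepped blocks (362,180) and (353,257), a red one (330,120) and a small plain offcut (292,266). Only (291,194) is bare timber, stepped and full length. I'll confirm it with an enlarged crop.

Run:
```python
from h import *
a=load('top')['pixels'][140:290,165:325]; b=load('side')['pixels'][205:365,240:430]
g=lambda x:(255*(x/255.)**.6).astype('uint8')
cv2.imwrite('pics/c_top.png',cv2.resize(g(a),None,fx=5,fy=5,interpolation=cv2.INTER_CUBIC)[:600])
cv2.imwrite('pics/c_side.png',cv2.resize(g(b),None,fx=4,fy=4,interpolation=cv2.INTER_CUBIC)[:600])
```

```text
(no output)
```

View pics/c_top.png

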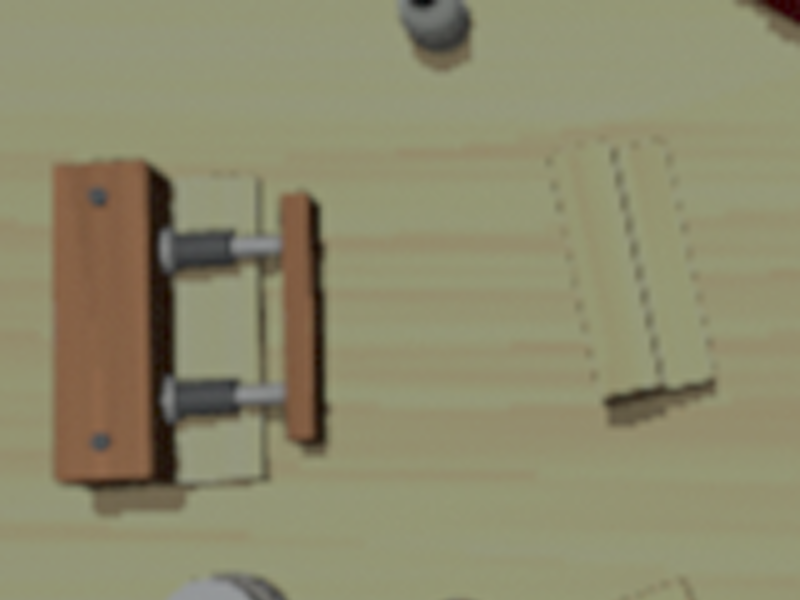

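View pics/c_side.png

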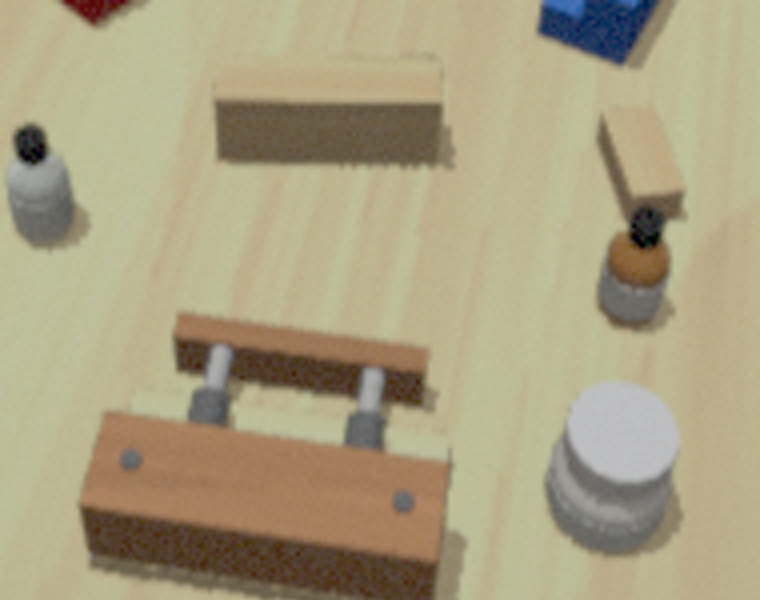

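The crop confirms it: plain timber block with a step line, tall face towards the pad. In crop pixels the tall top edge runs (548,155) to (600,388), and in the side view (215,98) to (441,103).

```bash
cat >> h.py <<'E'
def tri(dt,u1,ds,u2):
    P=lambda d:np.array([[K(d),0,d['cx']],[0,K(d),d['cy']],[0,0,1]],float)@np.c_[d['R'],d['t']]
    X=cv2.triangulatePoints(P(dt),P(ds),np.array(u1,float).reshape(2,1),np.array(u2,float).reshape(2,1))
    return (X[:3]/X[3]).ravel()
E
python3 - <<'E'
from h import *
np.set_printoptions(precision=1,suppress=True)
T,S=load('top'),load('side')
ct=lambda u,v:np.array([u/5+165-.4,v/5+140-.4]); cs=lambda u,v:np.array([u/4+240-.4,v/4+205-.4])
for n,a,b in [('A tall top +x',(548,155),(215,98)),('B tall top -x',(602,390),(441,103)),
 ('pad front top +x',(306,195),(178,313)),('pad front top -x',(316,440),(428,348)),
 ('pad back top +x',(281,195),(176,335)),('pad back top -x',(289,440),(427,372)),
 ('blk press +x',(148,162),(107,412)),('blk press -x',(153,480),(448,455)),('blk press back+x',(54,165),(83,502)),('blk press back-x',(54,480),(437,556))]:
    print(n,tri(T,ct(*a),S,cs(*b)))
print('tall face bottom',ray(S,[cs(219,160),cs(440,163)],0))
print('tall top rear',ray(T,[ct(613,148),ct(662,387)],52),'low top rear28',ray(T,[ct(665,140),ct(715,382)],28))
print('jar etc z60',ray(T,[ct(230,630),[257,265],[251,138],[292,266],[353,257],[362,178]],40))
E
```

```text
A tall top +x [618.8  36.5  50.4]
B tall top -x [505.6   8.5  47.4]
pad front top +x [602.9 154.9  30.6]
pad front top -x [484.2 144.9  29.6]
pad back top +x [601.6 166.8  30.9]
pad back top -x [483.3 157.7  29.7]
blk press +x [612.8 225.   54. ]
blk press -x [463.7 212.7  58.4]
blk press back+x [609.3 268.   57.1]
blk press back-x [462.  257.7  59.2]
tall face bottom [[618.9  36.8   0. ]
 [501.2   9.9   0. ]]
tall top rear [[621.7   5.5  52. ]
 [508.  -19.8  52. ]] low top rear28 [[631.3 -17.8  28. ]
 [513.2 -43.8  28. ]]
jar etc z60 [[ 394.8  178.5   40. ]
 [ 397.    71.4   40. ]
 [ 701.2   96.1   40. ]
 [ 395.4   -9.6   40. ]
 [ 417.1 -150.8   40. ]
 [ 604.5 -173.2   40. ]]
```

Heights check out (about 50/31/57 mm). The pad face centre is about (543.5,150) with tilt 0.079. The block face centre is about (560.5,22.7) with tilt 0.225. The plan is to push the rear face with both open fingers spread along the block's length, so the contact is a stable two-point one. First move: swing over behind the block.

Emit:
carry_out(targets="0.8 22 -40 0 -0.06;0.8 22 -40 0 -0.06;0.8 22 -40 0 -0.06;0.8 22 -40 0 -0.06;0.8 22 -40 0 -0.06")

```text
t: 0.6
eef_pos: [365.0, 313.8, 213.7]
tool_rot: [[-0.724, 0.689, -0.0], [0.689, 0.724, -0.0], [-0.0, -0.0, -1.0]]
contact_force: [-0.1, 0.9, 0.2]
gripper_width: 72.7
finger_force: 0.0
```

Emit:
carry_out(targets="0.8 22 -40 0 -0.06;0.8 22 -40 0 -0.06;0.8 22 -40 0 -0.06;0.8 22 -40 0 -0.06;0.8 22 -40 0 -0.06")

```text
t: 1.1
eef_pos: [475.0, 113.7, 213.8]
tool_rot: [[-0.488, 0.873, -0.0], [0.873, 0.488, 0.0], [0.0, -0.0, -1.0]]
contact_force: [0.5, 0.1, -0.2]
gripper_width: 73.0
finger_force: 0.0
```

Emit:
carry_out(targets="0.8 22 -40 0 -0.06;0.8 22 -40 0 -0.06;0.8 22 -40 0 -0.06;0.8 22 -40 0 -0.06;0.8 22 -40 0 -0.05")

```text
t: 1.6
eef_pos: [585.0, -86.2, 213.5]
tool_rot: [[-0.218, 0.976, -0.001], [0.976, 0.218, 0.0], [0.001, -0.001, -1.0]]
contact_force: [0.3, 1.2, 0.1]
gripper_width: 72.7
finger_force: 0.0
```

Emit:
carry_out(targets="0.8 0 0 0 0;0.8 0 0 0 0")

```text
t: 1.8
eef_pos: [584.4, -85.1, 213.0]
tool_rot: [[-0.219, 0.976, -0.002], [0.976, 0.219, 0.001], [0.001, -0.002, -1.0]]
contact_force: [0.6, 0.1, 0.1]
gripper_width: 72.8
finger_force: 0.0
```

Emit:
carry_out(targets="0.8 0 0 -45 0;0.8 0 0 -45 0;0.8 0 0 -45 0;0.8 0 0 -45 0;0.8 0 0 -23 0")

```text
t: 2.3
eef_pos: [581.2, -82.3, 7.5]
tool_rot: [[-0.222, 0.975, -0.007], [0.975, 0.222, 0.001], [0.003, -0.006, -1.0]]
contact_force: [0.4, 0.5, -0.3]
gripper_width: 72.9
finger_force: 0.0
```

Emit:
carry_out(targets="0.8 -2 10 0 0;0.8 -2 9 0 0;0.8 -1 5 0 0;0.8 -1 3 0 0;0.8 0 0 0 0")

```text
t: 2.8
eef_pos: [579.3, -56.8, 12.4]
tool_rot: [[-0.221, 0.975, 0.003], [0.975, 0.221, -0.0], [-0.001, 0.002, -1.0]]
contact_force: [-0.5, -0.6, 0.7]
gripper_width: 72.8
finger_force: 0.0
```

Run:
```python
from h import *
d=cam('top');e=cam('side')
g=lambda x:(255*(x/255.)**.6).astype('uint8')
a=cv2.resize(g(d['pixels'][140:260,185:345]),None,fx=5,fy=5,interpolation=cv2.INTER_CUBIC)
cv2.imwrite('pics/c1.png',a); print(bot.read_state()['eef_pos'],bot.read_state()['contact_force'])
```

```text
[579.15691413 -57.47819382  11.89080557] [0.46311169 0.70197355 0.2202398 ]
```

View pics/c1.png

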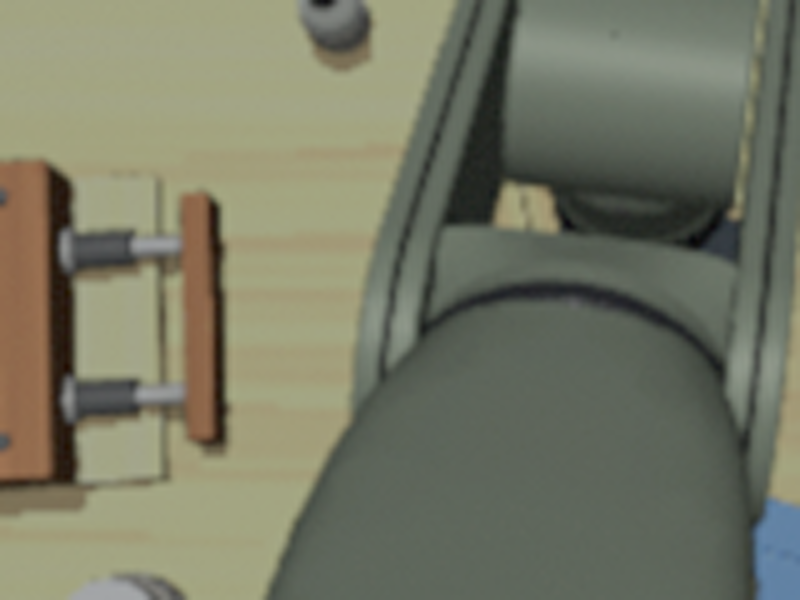

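No contact yet, as expected with about an 11 mm gap. The arm hides the block from above, so the side view will be my guide. Push on, straightening gently.

Emit:
carry_out(targets="0.8 -1 5 0 0;0.8 -1 4 0 0;0.8 -1 4 0 0;0.8 -1 5 0 -0.01;0.8 -1 5 0 -0.01")

```text
t: 3.4
eef_pos: [573.7, -34.2, 11.0]
tool_rot: [[-0.2, 0.98, 0.0], [0.98, 0.2, -0.0], [-0.0, 0.0, -1.0]]
contact_force: [0.1, -1.3, 0.3]
gripper_width: 72.8
finger_force: 0.7
```

Emit:
carry_out(targets="0.8 -1 5 0 -0.01;0.8 -1 5 0 -0.01;0.8 -1 5 0 -0.01;0.8 -1 5 0 -0.01;0.8 -1 5 0 -0.01")

```text
t: 3.9
eef_pos: [568.6, -9.0, 11.0]
tool_rot: [[-0.151, 0.989, 0.0], [0.989, 0.151, -0.0], [-0.0, 0.0, -1.0]]
contact_force: [0.1, -2.1, 0.8]
gripper_width: 72.8
finger_force: 0.7
```

Emit:
carry_out(targets="0.8 -1 5 0 -0.01;0.8 -1 5 0 -0.01;0.8 -1 5 0 -0.01;0.8 -1 4 0 -0.01;0.8 0 0 0 0")

```text
t: 4.4
eef_pos: [564.4, 10.3, 10.9]
tool_rot: [[-0.112, 0.994, -0.0], [0.994, 0.112, 0.001], [0.001, -0.0, -1.0]]
contact_force: [-1.2, 0.6, -0.5]
gripper_width: 73.1
finger_force: 0.0
```

Run:
```python
from h import *
e=cam('side')
g=lambda x:(255*(x/255.)**.6).astype('uint8')
a=cv2.resize(g(e['pixels'][205:355,235:435]),None,fx=4,fy=4,interpolation=cv2.INTER_CUBIC)
cv2.imwrite('pics/c2.png',a); print(bot.read_state()['eef_pos'],bot.read_state()['contact_force'])
```

```text
[564.41712536  10.08268004  10.87030852] [ 0.25295351 -0.24206979  0.43042262]
```

View pics/c2.png

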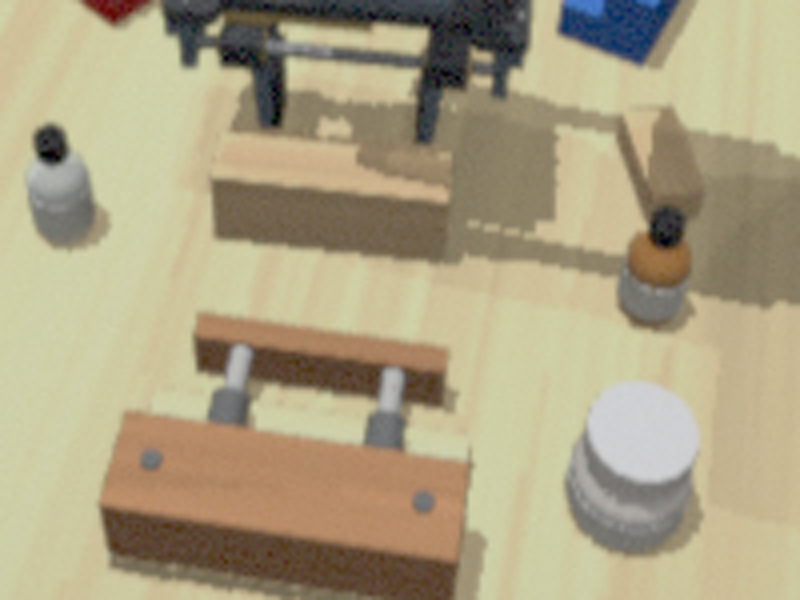

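The block is tracking well. Its tall top edge runs (213,180) to (451,201) and its bottom (215,237) to (448,258). The pad's front top edge runs (198,314) to (446,350). Now compute the remaining error.

Run:
```python
from h import *
np.set_printoptions(precision=3,suppress=True)
S=load('side'); c=lambda u,v:np.array([u/4+235-.4,v/4+205-.4])
def rep(n,p,z):
    w=ray(S,p,z); d=w[0]-w[1]; print(n,w[:,:2].tolist(),w.mean(0)[:2],np.arctan2(d[1],d[0]),np.hypot(*d[:2]))
rep('top52',[c(213,180),c(451,201)],52); rep('bot',[c(215,237),c(448,258)],0); rep('pad34',[c(198,314),c(446,350)],34)
```

```text
top52 [[614.4575148317554, 92.36199775204608], [497.196922910715, 76.94549433124058]] [555.827  84.654] 0.13072242559394623 118.26967064888811
bot [[616.7778128005049, 89.23907487717679], [496.1221555847236, 73.34940746439196]] [556.45   81.294] 0.13094082540392293 121.69744922824401
pad34 [[603.0608098964024, 157.49987109350286], [485.20780773870865, 149.01371612662064]] [544.134 153.257] 0.07188220614715676 118.15813532594062
```

Emit:
carry_out(targets="0.8 -1 5 0 -0.01;0.8 -1 5 0 -0.01;0.8 -1 5 0 -0.01;0.8 -1 5 0 -0.01;0.8 -1 5 0 0")

```text
t: 4.95
eef_pos: [559.5, 35.1, 10.9]
tool_rot: [[-0.072, 0.997, -0.0], [0.997, 0.072, 0.0], [0.0, -0.0, -1.0]]
contact_force: [0.4, -1.6, -0.8]
gripper_width: 72.9
finger_force: 0.4
```

Emit:
carry_out(targets="0.8 -1 5 0 0;0.8 -1 5 0 0;0.8 -1 5 0 0;0.8 -1 5 0 0;0.8 -1 5 0 0")

```text
t: 5.45
eef_pos: [554.6, 60.0, 11.0]
tool_rot: [[-0.072, 0.997, 0.0], [0.997, 0.072, 0.0], [-0.0, 0.0, -1.0]]
contact_force: [0.3, -1.2, -0.5]
gripper_width: 72.8
finger_force: 0.3
```

Emit:
carry_out(targets="0.8 -1 4 0 0;0.8 -1 3 0 0;0.8 -1 3 0 0;0.8 0 0 0 0")

```text
t: 5.85
eef_pos: [551.5, 70.0, 11.0]
tool_rot: [[-0.072, 0.997, 0.0], [0.997, 0.072, 0.0], [0.0, 0.0, -1.0]]
contact_force: [0.3, 0.6, 0.6]
gripper_width: 72.9
finger_force: 0.0
```

Run:
```python
from h import *
e=cam('side')
g=lambda x:(255*(x/255.)**.6).astype('uint8')
a=cv2.resize(g(e['pixels'][205:355,235:435]),None,fx=4,fy=4,interpolation=cv2.INTER_CUBIC)
cv2.imwrite('pics/c3.png',a); print(bot.read_state()['eef_pos'],bot.read_state()['contact_force'])
```

```text
[551.57591579  69.79627489  11.03198364] [ 0.05094431 -0.15731694 -0.58382968]
```

View pics/c3.png

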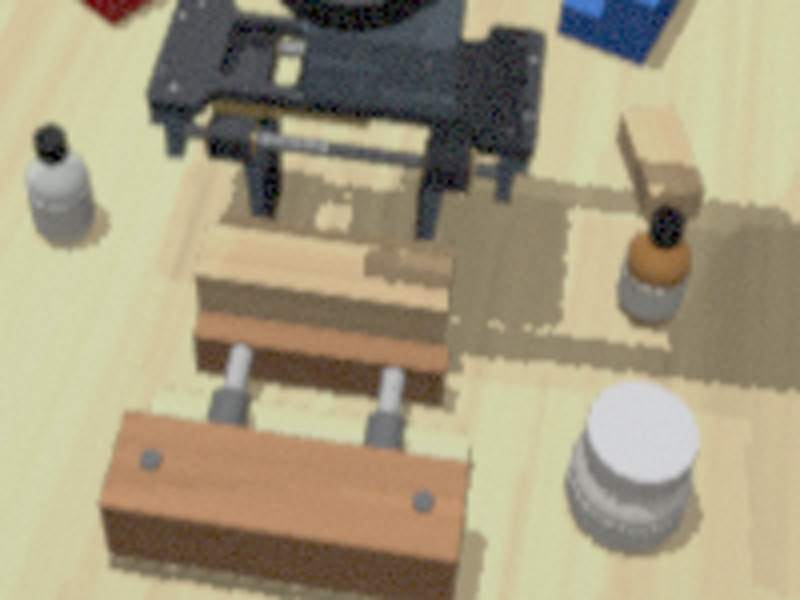

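The block is close to the pad, nearly parallel. Its top edge now runs (197,273) to (450,307).

Run:
```python
from h import *
np.set_printoptions(precision=3,suppress=True)
S=load('side'); c=lambda u,v:np.array([u/4+235-.4,v/4+205-.4])
def rep(n,p,z):
    w=ray(S,p,z); d=w[0]-w[1]; print(n,w.mean(0)[:2],np.arctan2(d[1],d[0]),np.hypot(*d[:2]))
rep('top52',[c(197,273),c(450,307)],52); rep('pad34',[c(198,314),c(446,350)],34)
```

```text
top52 [546.165 142.332] 0.08118215222661938 119.58314817541547
pad34 [544.134 153.257] 0.07188220614715676 118.15813532594062
```

Aligned: lateral error about 1 mm and angle error about 0.01 rad, with about 10 mm to go. Press in slowly, watching the force.

Emit:
carry_out(targets="0.8 -1 3 0 0;0.8 0 3 0 0;0.8 0 2 0 0;0.8 0 0 0 0")

```text
t: 6.3
eef_pos: [550.6, 77.9, 11.0]
tool_rot: [[-0.072, 0.997, 0.0], [0.997, 0.072, 0.0], [0.0, 0.0, -1.0]]
contact_force: [-1.0, -0.8, 0.4]
gripper_width: 72.8
finger_force: 0.0
```

Emit:
carry_out(targets="0.8 -1 2 0 0;0.8 0 2 0 0;0.8 0 2 0 0;0.8 0 0 0 0;0.8 0 0 0 0")

```text
t: 6.8
eef_pos: [549.7, 83.3, 11.0]
tool_rot: [[-0.072, 0.997, 0.0], [0.997, 0.072, -0.0], [-0.0, 0.0, -1.0]]
contact_force: [0.6, -3.7, 1.1]
gripper_width: 73.2
finger_force: 1.9
```

Emit:
carry_out(targets="0.8 0 2 0 0;0.8 0 2 0 0;0.8 0 0 0 0;0.8 0 0 0 0")

```text
t: 7.2
eef_pos: [549.4, 86.9, 11.0]
tool_rot: [[-0.072, 0.997, -0.0], [0.997, 0.072, -0.001], [-0.001, -0.0, -1.0]]
contact_force: [-0.5, -5.6, 1.2]
gripper_width: 72.6
finger_force: 2.9
```

Emit:
carry_out(targets="0.8 0 2 0 0;0.8 0 2 0 0;0.8 0 0 0 0;0.8 0 0 0 0;0.8 0 0 0 0")

```text
t: 7.7
eef_pos: [549.2, 90.2, 11.1]
tool_rot: [[-0.073, 0.997, -0.001], [0.997, 0.073, -0.002], [-0.002, -0.001, -1.0]]
contact_force: [-0.3, -8.2, 2.0]
gripper_width: 73.1
finger_force: 4.1
```

Run:
```python
from h import *
e=cam('side')
g=lambda x:(255*(x/255.)**.6).astype('uint8')
a=cv2.resize(g(e['pixels'][250:350,255:395]),None,fx=5.7,fy=5.7,interpolation=cv2.INTER_CUBIC)
cv2.imwrite('pics/c4.png',a)
f=[]
for i in range(8): cam('side'); f.append(bot.read_state()['contact_force'])
print(bot.read_state()['eef_pos'],np.mean(f,0),np.std(f,0))
```

```text
[549.23631787  90.23511046  11.06661189] [-0.89273941 -8.47949166  2.64163635] [0.6656302  0.37871575 0.60766317]
```

View pics/c4.png

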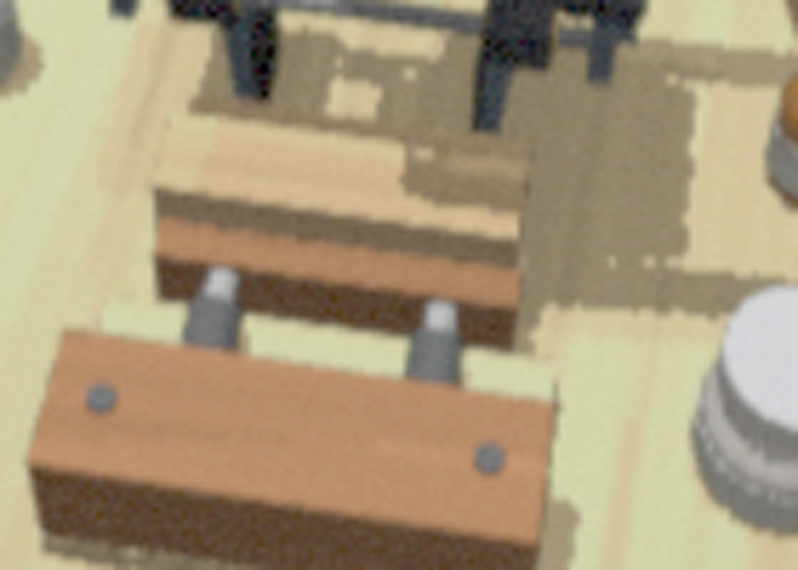

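The last crop shows the block flush on the pad and its ends level: left edges both at column 157, right edges both at 520. The visible rods are about half their rest length, and the push is a steady 8 N or so. Hand in.

```bash
python3 -c "
from h import *
print(order.sign_off())"
```

```text
the job is handed in; nothing more can be done
None
```

The block is flat on the pad with its ends level, the springs are about half compressed, the arm is still pushing at about 8 N, no bystander was touched on the way as far as the pictures show, and the job is handed in (sign-off gave no verdict).

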